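# Load the dipping basket and hold it over the ultrasonic cleaner

## Task

Carry the small parts tray to the wire basket on the mesh stand, tip all five brass beads out of its spout into the basket, and set the empty tray back down upright on the bench. Then lift the loaded basket by its bar and hold it level and still in the air, centred over the open ultrasonic cleaner with its underside about 4 cm above the rim; finish while still holding it there. Leave the other things on the bench alone.

Things in the scene. Friction and masses are not known exactly. Their poses are not given: they have to be found in the camera images.
- tray_bar (a point): Middle of the carrying bar of the aluminium parts tray, which stands loose on the bench with the beads in it. Attitude is the tray's: z up, y along the bar, x away from the spout. Bar 12 x 12 mm in section, from side to side across the tray (72 mm free between its posts), its middle 72 mm above the tray's underside. To be gripped from above, pads on its +x and -x faces.
- tray: The tray, about 0.2 kg: 130 (x) x 80 (y) mm, 3 mm walls 32 mm high at both sides and at the back (+x). The -x end is the open spout, at the start roughly towards the robot. Origin at the centre of the underside; bar's middle at x +10, z +72 mm. Tip the spout down: beads run out from about 25 to 35 degrees on, all are out by 50.
- tray_lip (a point): Middle of the upper edge of the tray's spout, where the beads fall off: 75 mm from the bar's middle towards -x and 54 mm below it. The floor rises to it as a 20 degree ramp over the last 40 mm, so that beads stay in a level tray.
- basket_bar (a point): Middle of the carrying bar of the steel wire dipping basket (loose, about 0.25 kg empty, standing on the mesh stand). The attitude is the basket's: z up, y along the bar, x across it. The bar is 12 x 12 mm in section, 118 mm free between its posts, its middle 145 mm above the basket's underside.
- basket: The wire basket: 110 (x) x 130 (y) mm, open at the top, walls 70 mm high and 3 mm thick, floor 3 mm; origin at the centre of its underside, z up. The flat posts of the bar rise from the middles of the +y and -y walls, so that the space below the bar, from 70 to 139 mm up, is free to pour through along x.
- stand: Fixed square stand with a dark wire-mesh top, 150 x 150 mm, 30 mm high, under the basket; origin at the centre of its foot, on the bench.
- cleaner: Fixed steel ultrasonic cleaner, 210 x 210 x 110 mm high, open at the top, empty; origin at the centre of its underside, z up.
- cleaner_mouth (a point): Centre of the cleaner's square opening (170 x 170 mm, surrounded by a 20 mm rim), at the height of the rim, 110 mm above the bench.
- bead0_mid (a point): Centre of one of the five barrel-shaped brass beads, 22 mm across and 20 mm high, 25 g.
- bead1_mid (a point): Centre of one of the five barrel-shaped brass beads, 22 mm across and 20 mm high, 25 g.
- bead2_mid (a point): Centre of one of the five barrel-shaped brass beads, 22 mm across and 20 mm high, 25 g.
- bead3_mid (a point): Centre of one of the five barrel-shaped brass beads, 22 mm across and 20 mm high, 25 g.
- bead4_mid (a point): Centre of one of the five barrel-shaped brass beads, 22 mm across and 20 mm high, 25 g.
- firebrick: Pale fire brick, 70 x 115 x 45 mm; a bystander to leave alone; origin at its underside.
- flux_jar: Small jar with white lid, 50 mm across, 60 mm high; a bystander to leave alone; origin at its underside.
- mandrel: Tapered steel ring mandrel on a round foot, 56 mm across, 95 mm high; a bystander to leave alone; origin at its underside.
- hammer: Hammer lying on the bench, 200 mm long; a bystander to leave alone; origin at its underside.
- pliers: Pliers with yellow handles lying on the bench, about 150 mm long; a bystander to leave alone; origin at its underside.
- bench_block: Flat dark steel bench block, 75 x 75 x 20 mm; a bystander to leave alone; origin at its underside.
- dish: Small white ceramic dish, 80 mm across, 30 mm high; a bystander to leave alone; origin at its underside.
Things that resemble listed ones, but are neither listed nor needed, are in the scene too. Leave any purple look-alike of the tray alone.

How it is judged (in metres and radians):
On the way, in this order (a step that is already met when the one before it is completed fails the run):
1. the tray is off the bench, near the basket and tipped by more than 17 degrees (angle between tray_bar's own z axis and vertical above 0.3 rad and height (world z) of tray_bar above 0.12 m and horizontal distance between tray_bar and basket below 0.22 m), for 0.02 s.
2. all five beads lie in the basket, which still stands on its stand, with the tray still in the air (x of bead0_mid in the frame of basket between -0.055 and 0.055 m and y of bead0_mid in the frame of basket between -0.065 and 0.065 m and z of bead0_mid in the frame of basket between 0 and 0.07 m and x of bead1_mid in the frame of basket between -0.055 and 0.055 m and y of bead1_mid in the frame of basket between -0.065 and 0.065 m and z of bead1_mid in the frame of basket between 0 and 0.07 m and x of bead2_mid in the frame of basket between -0.055 and 0.055 m and y of bead2_mid in the frame of basket between -0.065 and 0.065 m and z of bead2_mid in the frame of basket between 0 and 0.07 m and x of bead3_mid in the frame of basket between -0.055 and 0.055 m and y of bead3_mid in the frame of basket between -0.065 and 0.065 m and z of bead3_mid in the frame of basket between 0 and 0.07 m and x of bead4_mid in the frame of basket between -0.055 and 0.055 m and y of bead4_mid in the frame of basket between -0.065 and 0.065 m and z of bead4_mid in the frame of basket between 0 and 0.07 m and z of basket in the frame of stand below 0.036 m and horizontal distance between basket and stand below 0.06 m and angle between basket's own z axis and vertical below 0.1 rad and height (world z) of tray_bar above 0.1 m), for 0.1 s.
3. the tray is back on the bench, upright and let go, with the loaded basket still on its stand (x of bead0_mid in the frame of basket between -0.055 and 0.055 m and y of bead0_mid in the frame of basket between -0.065 and 0.065 m and z of bead0_mid in the frame of basket between 0 and 0.07 m and x of bead1_mid in the frame of basket between -0.055 and 0.055 m and y of bead1_mid in the frame of basket between -0.065 and 0.065 m and z of bead1_mid in the frame of basket between 0 and 0.07 m and x of bead2_mid in the frame of basket between -0.055 and 0.055 m and y of bead2_mid in the frame of basket between -0.065 and 0.065 m and z of bead2_mid in the frame of basket between 0 and 0.07 m and x of bead3_mid in the frame of basket between -0.055 and 0.055 m and y of bead3_mid in the frame of basket between -0.065 and 0.065 m and z of bead3_mid in the frame of basket between 0 and 0.07 m and x of bead4_mid in the frame of basket between -0.055 and 0.055 m and y of bead4_mid in the frame of basket between -0.065 and 0.065 m and z of bead4_mid in the frame of basket between 0 and 0.07 m and z of basket in the frame of stand below 0.036 m and horizontal distance between basket and stand below 0.06 m and angle between each of basket, tray_bar's own z axis and vertical below 0.1 rad and height (world z) of tray_bar below 0.08 m and contact force between the fingers and tray below 0.1 N), for 0.1 s.
At the end, for the whole second after the job is handed in: Basket held by the fingers alone, underside 15 to 90 mm above the cleaner's rim, centre within 30 mm of the opening's middle, within 7 degrees of level, still (under 20 mm/s, 0.15 rad/s), touching neither cleaner nor stand, all five beads inside; tray upright on the bench, let go (z of basket in the frame of cleaner_mouth between 0.015 and 0.09 m and horizontal distance between basket and cleaner_mouth below 0.03 m and angle between basket's own z axis and vertical below 0.12 rad and linear speed of basket below 0.02 m/s and angular speed of basket below 0.15 rad/s and contact force between the fingers and basket above 1 N and contact force between basket and cleaner below 0.1 N and contact force between basket and stand below 0.1 N and x of bead0_mid in the frame of basket between -0.055 and 0.055 m and y of bead0_mid in the frame of basket between -0.065 and 0.065 m and z of bead0_mid in the frame of basket between 0 and 0.07 m and x of bead1_mid in the frame of basket between -0.055 and 0.055 m and y of bead1_mid in the frame of basket between -0.065 and 0.065 m and z of bead1_mid in the frame of basket between 0 and 0.07 m and x of bead2_mid in the frame of basket between -0.055 and 0.055 m and y of bead2_mid in the frame of basket between -0.065 and 0.065 m and z of bead2_mid in the frame of basket between 0 and 0.07 m and x of bead3_mid in the frame of basket between -0.055 and 0.055 m and y of bead3_mid in the frame of basket between -0.065 and 0.065 m and z of bead3_mid in the frame of basket between 0 and 0.07 m and x of bead4_mid in the frame of basket between -0.055 and 0.055 m and y of bead4_mid in the frame of basket between -0.065 and 0.065 m and z of bead4_mid in the frame of basket between 0 and 0.07 m and height (world z) of tray_bar below 0.08 m and angle between tray_bar's own z axis and vertical below 0.1 rad and contact force between the fingers and tray below 0.1 N); the arm keeps its last pose, push and grip.
It fails at once if a bystander is moved by more than 40 mm (distance of any of firebrick, flux_jar, mandrel, hammer, pliers, bench_block, dish from where it was at the start of the episode above 0.04 m).
It fails at once if the basket is tipped by more than 30 degrees (angle between basket's own z axis and vertical above 0.52 rad).
It also fails if it takes over 72 s, if anything falls off the work surface, if the arm or the gripper's body presses on something with over 40 N, if the wrist force passes 120 N, or if a joint passes its speed limit or range.

## Robot

A 6-joint arm with a two-finger parallel gripper is mounted at the origin on the work surface. World frame = base frame: x ahead of the robot, y to its left, z up, the work surface at z = 0. Lengths are in m, angles in degrees, forces in N, time in s.
With the tool pointing down it reaches from about 0.25 to 0.725 m from the base axis. Payload 9.7 kg.
Tool frame: the origin (TCP) lies where the fingers leave the gripper's body, on its centre line; the fingertips stand 73 mm ahead of it and the grasp point (between the pads) lies 54 mm ahead of it; y points along the fingers, x is the direction in which the jaws open and shut, and the axes are right-handed (so a half turn about y gives the same grasp; the last joint's range is limited). The gripper opens to 85 mm and grips with 20 to 120 N. Pads are 22 mm wide; open, the fingers measure 114 mm over their backs; the gripper's body (76 mm by 85 mm) begins 54 mm behind the grasp point. The pads swing forward as they close: fully open they stand 13 mm farther back than shut.
Start: joints at [65.203, 4.979, 10.078, 95.1, 0, 90], TCP at [0.231, 0.499, 0.304] pointing down, gripper open.
Joint ranges: [-179.16, 179.16], [-48.56, 103.87], [-65.8, 70.77], [-126.05, 130.52], [-82.76, 87.17], [-180, 180]. Speed limits (degrees/s): [127.2, 127.2, 147.25, 180, 180, 180].

## Interface

Orientations are given as [roll, pitch, yaw] about the fixed x, y, z axes, in that order (R = Rz(yaw) Ry(pitch) Rx(roll)).
In Python, from workcell import sensors, imaging, bot, models gives the robot as it stands.
- The arm moves only by the tool arm_command, never from a script. Its argument "rows" is one flat list of numbers, 7 for each row, row after row: the shift along the tool's x, y, z in cm, then the turn, a rotation vector about the tool's x, y, z in degrees, then the gripper's target within -1 to 1 (fully open at 1, half-way at 0, shut at -1). A call has 1 to 12 rows; each row is the pose to reach, as a shift and turn from the pose commanded when the call began, along the tool's axes at that moment; what a row does not reach only later rows make up. A row lasts 1/12 s, in which the tool goes at most 41.7 mm and 7.16 degrees, less where a joint would pass 70% of its speed; a pose out of reach is approached as far as the arm can. A call with a gripper value outside its range is refused whole. The fingers move at their own pace and stop on an object; "force" is the grip in N (left out, the last holds). Time passes only in rows, so rows that repeat a pose let the fingers close. It gives the time, the measured TCP pose, the force and the opening at its end, in the units of the state.
- sensors.get_obs(): the state, without advancing time (a new reading comes with each control period).
- imaging.camera(name): name is "side" or "top" or "wrist"; returns a dict with "pixels" (420x560x3 uint8, blue, green, red), "z_map" (420x560 float32, m along the optical axis (not along the pixel's ray), 0 where there is no reading), "camera_matrix" (3x3 intrinsics, pixels), "world_from_camera" (4x4, takes a point from camera to world coordinates). Camera axes: x right, y up, looking along -z (the intrinsics and any distortion apply to the point x, -y, -z); pixel columns grow to the right and rows downward; lengths in m; the calibration is good to about 2 mm. The wrist camera is an equidistant fisheye: a pixel r from the principal point sees the ray r / f radians off the axis. A picture is of the moment at which its call begins.
- bot.job_done(): hands the job in, once; it reports no verdict.
Trained networks look in the newest picture that a camera, given by its name, has taken for a name from the list of things; names that differ only in an ending like _2 or _b are one class to them, and where a whole thing is asked for, a point or a joint stands for the part that bears it (a point fixed in the world has none). Each returns a list of dicts, best first, with "conf" (0 to 1); they miss things now and then, are a little off and sometimes report something else, mostly with a low value. They report only what shows in the picture. A call takes as long as a camera call. They do not tell look-alikes from the thing itself.
- models.search_frame(thing, camera): "extent" ([centre column, centre row, width, height] in pixels, round what is visible of it).
- models.spot_point(thing, camera): "location" ([column, row] in pixels: a listed point, or the origin of a listed thing).
The state is a dict: "time": time; "q": joint angles; "qd": joint speeds; "joint_efforts": joint torques, N m; "ee_pos": TCP position; "tcp_rot": TCP orientation; "wrist_force": force on the tool from outside, world axes, zero at the start; "torque": the same for the moment, N m; "opening": finger opening in m.
Only numpy, scipy, OpenCV 4.12 (cv2) and the standard library are available. Lean on these libraries where they do the work, as an engineer would, in place of code of your own. Each camera call takes 0.05 s, during which the arm holds its last target.

## Working session

There is one attempt and no reset: what is moved stays moved. The work goes in short steps, Python scripts to look and compute and a tool call to move; the robot and the scene stay as the last step left them, time stands still between calls to the robot, and variables do not carry over. Pictures are saved under pics/ and viewed, and the job is handed in when it is done.

Besides the shell and the picture viewer there is one more tool, called after "Request:" as name(argument=value, ...) on one line, values as JSON. arm_command: Moves the arm, as the interface text tells. Its arguments: {"type":"object","properties":{"rows":{"type":"array","items":{"type":"number"}},"force":{"type":"number"}},"required":["rows"]}

```bash
ls; mkdir -p pics; cat > h.py <<'E'
import numpy as np, cv2
from workcell import sensors, imaging, bot, models
from scipy.spatial.transform import Rotation as R
def px2w(c,u,v,z=None):
    K=c["camera_matrix"];T=c["world_from_camera"]
    if z is None:
        z=c["z_map"][int(round(v)),int(round(u))]
    p=np.array([(u-K[0,2])/K[0,0]*z,-(v-K[1,2])/K[1,1]*z,-z,1])
    return (T@p)[:3]
def cloud(c):
    K=c["camera_matrix"];T=c["world_from_camera"];z=c["z_map"]
    v,u=np.mgrid[:z.shape[0],:z.shape[1]]
    P=np.stack([(u-K[0,2])/K[0,0]*z,-(v-K[1,2])/K[1,1]*z,-z],-1)
    return P@T[:3,:3].T+T[:3,3]
E
python3 - <<'E'
from h import *
print(sensors.get_obs())
for n in ["top","side"]:
    c=imaging.camera(n); cv2.imwrite(f"pics/{n}0.png",c["pixels"])
    print(n,c["camera_matrix"].tolist(),c["world_from_camera"].round(3).tolist())
    for t in ["tray","tray_bar","tray_lip","basket","basket_bar","cleaner","cleaner_mouth","stand"]:
        for d in models.spot_point(t,n)[:3]:
            u,v=d["location"]; print(n,t,round(d["conf"],2),[round(u),round(v)],px2w(c,u,v).round(3))
E
```

```text
pics
{'time': 0.0, 'q': array([ 6.52005477e+01,  5.01135126e+00,  1.00336615e+01,  9.50988233e+01,
       -1.74720628e-03,  8.99995419e+01]), 'qd': array([0.03407018, 0.00668444, 0.03737741, 0.02730984, 0.04328267,
       0.10300702]), 'joint_efforts': array([ 2.96761784e-03, -5.20387423e+01,  4.64800680e+01,  1.62553391e-02,
        1.04198332e-04, -4.14108342e-06]), 'ee_pos': array([0.23064461, 0.49915776, 0.30317349]), 'tcp_rot': array([-9.00017466e+01,  7.65130127e-02,  6.52010058e+01]), 'wrist_force': array([ 0.12050008, -0.7093085 , -0.02598702]), 'torque': array([0.01522418, 0.02982444, 0.02360899]), 'opening': 0.08587140107529094}
top [[474.5469734279428, 0.0, 284.8433909621012], [0.0, 474.5469734279428, 205.89492298314775], [0.0, 0.0, 1.0]] [[-0.027, 0.997, -0.071, 0.484], [-1.0, -0.027, 0.001, 0.055], [-0.001, 0.071, 0.997, 1.338], [0.0, 0.0, 0.0, 1.0]]
top tray 0.9 [128, 264] [0.427 0.495 0.005]
top tray 0.57 [188, 244] [0.48  0.33  0.001]
top tray_bar 0.57 [118, 274] [0.407 0.499 0.075]
top tray_bar 0.56 [178, 238] [0.497 0.337 0.083]
top tray_lip 0.88 [194, 262] [0.429 0
[... 463 characters left out ...]
87811536465], [0.0, 431.09896924421787, 207.66436491632302], [0.0, 0.0, 1.0]] [[-0.993, 0.068, -0.093, 0.454], [-0.115, -0.491, 0.864, 1.154], [0.013, 0.869, 0.495, 0.738], [0.0, 0.0, 0.0, 1.0]]
side tray 0.66 [323, 358] [0.433 0.508 0.007]
side tray_bar 0.81 [297, 280] [0.503 0.345 0.08 ]
side tray_bar 0.74 [335, 332] [0.413 0.503 0.08 ]
side tray_lip 0.88 [300, 347] [0.483 0.493 0.016]
side tray_lip 0.78 [325, 294] [0.435 0.313 0.014]
side basket 0.58 [312, 223] [0.484 0.007 0.034]
side basket_bar 0.55 [311, 181] [ 0.503 -0.194  0.078]
side cleaner 0.91 [302, 185] [ 0.533 -0.197  0.062]
side cleaner_mouth 0.62 [305, 155] [ 0.535 -0.384  0.096]
side stand 0.71 [314, 231] [0.478 0.046 0.029]
```

View pics/top0.png

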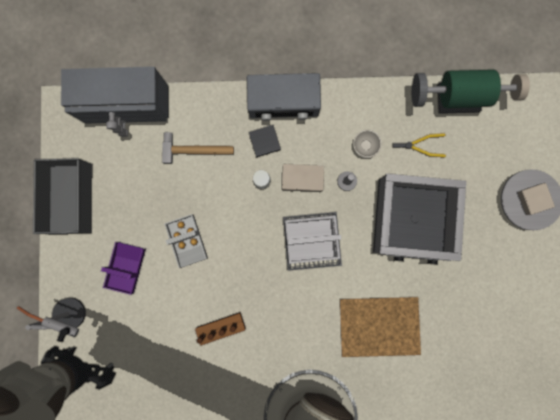

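View pics/side0.png

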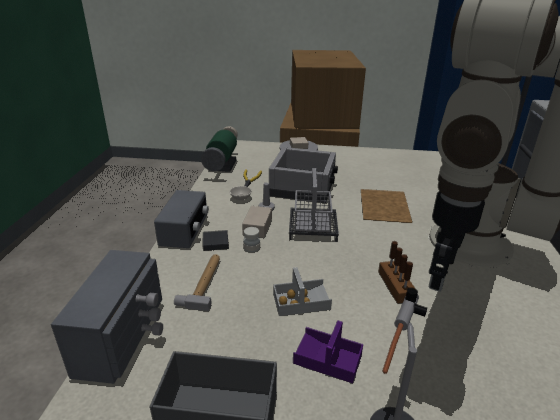

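```bash
python3 - <<'E'
from h import *
t=cv2.imread("pics/top0.png");s=cv2.imread("pics/side0.png")
a=cv2.resize(t[200:320,80:240],(400,300),interpolation=cv2.INTER_CUBIC)
b=cv2.resize(s[250:400,250:450],(400,300),interpolation=cv2.INTER_CUBIC)
cv2.imwrite("pics/crop0.png",np.hstack([a,b]))
E
```

```text
(no output)
```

View pics/crop0.png

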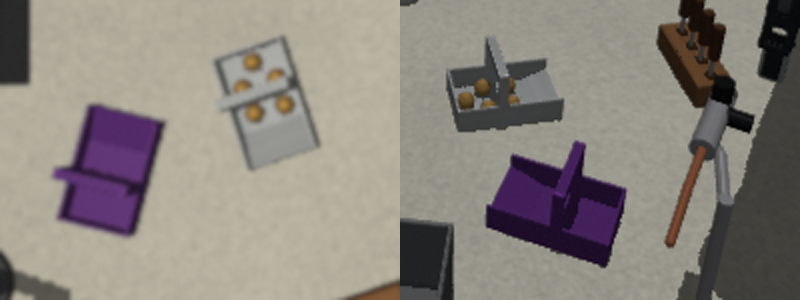

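The two tray candidates in the top image are the purple one at (125,268), which is empty and excluded by the task, and the grey one at (188,240), which holds five brass beads. The crop confirms that the grey one fits. The basket is at (313,241) and the cleaner at (420,218). Next I measure them precisely.

```bash
cat >> h.py <<'E'
def sel(P,x0,x1,y0,y1,z0,z1):
    m=(P[...,0]>x0)&(P[...,0]<x1)&(P[...,1]>y0)&(P[...,1]<y1)&(P[...,2]>z0)&(P[...,2]<z1)
    return P[m]
def rect(p):
    r=cv2.minAreaRect((p[:,:2]*1000).astype(np.float32)); return np.round(r[0],1),np.round(r[1],1),round(r[2],1),len(p)
E
python3 - <<'E'
from h import *
for n in ["top","side"]:
    c=imaging.camera(n); P=cloud(c)
    p=sel(P,.42,.56,.26,.42,.055,.11); print(n,"traybar",rect(p),p[:,2].max(),np.percentile(p[:,2],90),p[:,:2].mean(0))
    p=sel(P,.40,.58,.25,.43,.012,.05); print("traybody",rect(p))
    p=sel(P,.40,.58,-.1,.1,.165,.2); print("baskbar",rect(p),np.median(p[:,2]),p[:,:2].mean(0))
    p=sel(P,.40,.6,-.1,.1,.085,.115); print("bask rim",rect(p))
    p=sel(P,.40,.7,-.5,-.15,.095,.125); print("cleaner",rect(p),np.median(p[:,2]))
    for nm,b in dict(brick=(.56,.72,-.05,.08,.02,.1),mand=(.56,.7,-.16,-.05,.02,.13),jar=(.56,.7,.08,.18,.03,.1)).items():
        p=sel(P,*b); print(nm,rect(p) if len(p)>3 else None)
E
```

```text
top traybar (array([500.2, 335.2]), array([12.2, 80.2]), 17.6, 153) 0.08394243373721677 0.0800832037004168 [0.5004644  0.33361067]
traybody (array([490.8, 332.1]), array([130.9,  81.5]), 17.5, 600)
baskbar (array([485. , -13.5]), array([ 11.9, 129.8]), 4.0, 263) 0.18049281322785227 [ 0.48501366 -0.01344839]
bask rim (array([484.9, -13.9]), array([112.1, 132.7]), 4.0, 346)
cleaner (array([ 535.7, -302.1]), array([211.9, 210.2]), 83.2, 2485) 0.10916153155445207
brick (array([656.6,   4.9]), array([113.4,  70.6]), 86.2, 1057)
mand (array([621.2, -71.2]), array([ 91.2, 104.3]), 65.6, 120)
jar (array([653.2, 117.6]), array([44.2, 44.2]), 82.6, 237)
side traybar (array([502.1, 335.9]), array([12.6, 83.5]), 17.5, 181) 0.08202398197616734 0.0801604974626392 [0.50019054 0.34448307]
traybody (array([493. , 332.3]), array([130. ,  86.9]), 18.1, 1093)
baskbar (array([486.9, -11.7]), array([ 12. , 130.7]), 3.6, 106) 0.18211154072823216 [0.48634734 0.00095756]
bask rim (array([487.2, -15.8]), array([111.8, 142. ]), 4.0, 284)
cleaner (array([ 537.7, -302.1]), array([218.9, 211.1]), 83.1, 911) 0.1099798430847645
brick (array([658.6,   6.4]), array([116. ,  70.9]), 85.5, 545)
mand (array([621.6, -90.9]), array([120.7,  78.7]), 1.4, 160)
jar (array([657.2, 118.3]), array([47.6, 47.2]), 33.4, 250)
```

```bash
cat >> h.py <<'E'
def Rt(yaw,tilt=0):
    # tool: x along yaw, y down; tilt = spout-down tip (deg) of a tray whose +x = tool x
    Ry=R.from_euler('z',yaw,degrees=True)*R.from_euler('y',-tilt,degrees=True)*R.from_euler('x',-90,degrees=True)
    return Ry
def cur():
    o=sensors.get_obs(); r=o["tcp_rot"]; return o["ee_pos"],R.from_euler('xyz',r,degrees=True),o
def go(pos,Rg,Pc=None,Rc=None):
    if Pc is None:
        Pc,Rc,o=cur()
    d=Rc.inv().apply(np.array(pos)-Pc)*100; w=(Rc.inv()*Rg).as_rotvec(degrees=True)
    print("shift cm",d.round(2),"turn deg",w.round(2)); return d,w
E
python3 - <<'E'
from h import *
print(Rt(65.2).as_matrix().round(2),cur()[1].as_matrix().round(2))
go([.501,.3355,.19],Rt(17.5))
E
```

```text
[[ 0.42 -0.   -0.91]
 [ 0.91  0.    0.42]
 [ 0.   -1.    0.  ]] [[ 0.42  0.   -0.91]
 [ 0.91  0.    0.42]
 [ 0.   -1.   -0.  ]]
shift cm [ -3.53  11.39 -31.41] turn deg [-0.  47.7  0. ]
```

Request:
arm_command(rows=[-0.4,1,-3.5,0,6,0,1,-0.8,2,-7,0,12,0,1,-1.2,3.5,-10.5,0,18,0,1,-1.6,5,-14,0,24,0,1,-2,6.5,-17.5,0,30,0,1,-2.4,8,-21,0,36,0,1,-2.8,9.5,-25,0,42,0,1,-3.2,10.5,-29,0,47.7,0,1,-3.53,11.39,-31.41,0,47.7,0,1,-3.53,11.39,-31.41,0,47.7,0,1,-3.53,11.39,-31.41,0,47.7,0,1], force=40)

```text
time: 1.92
ee_pos: [0.5017, 0.3343, 0.189]
tcp_rot: [-90.0, 0.1, 17.4]
wrist_force: [-1.0, 0.3, 0.7]
opening: 0.0853
```

```bash
python3 - <<'E'
from h import *
c=imaging.camera("wrist"); cv2.imwrite("pics/w1.png",c["pixels"])
go([.501,.3355,.126],Rt(17.5)); print(cur()[0])
E
```

```text
shift cm [0.01 6.37 0.03] turn deg [-0.   -0.05 -0.05]
[0.50109464 0.33516597 0.18974389]
```

View pics/w1.png

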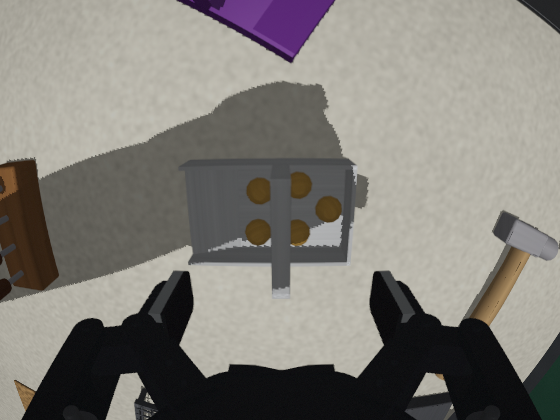

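The wrist picture shows the bar at column 280, midway between the jaws at 180 and 385, with all five beads in the tray and the spout on the left. I descend and grip.

Request:
arm_command(rows=[0,2,0,0,0,0,1,0,4,0,0,0,0,1,0,5.5,0,0,0,0,1,0,6.4,0,0,0,0,1,0,6.4,0,0,0,0,1,0,6.4,0,0,0,0,-1,0,6.4,0,0,0,0,-1,0,6.4,0,0,0,0,-1,0,6.4,0,0,0,0,-1,0,6.4,0,0,0,0,-1,0,6.4,0,0,0,0,-1,0,6.4,0,0,0,0,-1], force=50)

```text
time: 2.97
ee_pos: [0.5011, 0.3356, 0.1265]
tcp_rot: [-90.0, -0.0, 17.5]
wrist_force: [-0.2, -0.8, 3.7]
opening: 0.0107
```

Request:
arm_command(rows=[0,0,0,0,0,0,-1,0,-0.5,0,0,0,0,-1,0,-1.5,0,0,0,0,-1,0,-3,0,0,0,0,-1,0,-5,0,0,0,0,-1,0,-7,0,0,0,0,-1,0,-9,0,0,0,0,-1,0,-11,0,0,0,0,-1,0,-13,0,0,0,0,-1,0,-14.5,0,0,0,0,-1,0,-15.5,0,0,0,0,-1,0,-16,0,0,0,0,-1])

```text
time: 3.97
ee_pos: [0.5012, 0.3356, 0.2878]
tcp_rot: [-90.0, -0.1, 17.5]
wrist_force: [-0.4, -0.1, -3.1]
opening: 0.0109
```

```bash
python3 - <<'E'
from h import *
B=np.array([.486,-.013,.03]); 
def pose(lipx,lipz,th,yaw=4,lipy=0):
    # lip in basket frame; return TCP
    Rz=R.from_euler('z',yaw,degrees=True).as_matrix()
    T=Rz@R.from_euler('y',-th,degrees=True).as_matrix()
    lip=B+Rz@np.array([lipx,lipy,lipz])
    bar=lip+T@np.array([.075,0,.054])
    return bar, bar+T@np.array([0,0,.054])
for th in (0,15,30,50):
    for lx in (.03,):
        b,t=pose(lx,.095+.0,th); print(th,b.round(4),t.round(4))
# target: level, lip x=.06 outside & high
P,Rc,o=cur(); print(P,o["wrist_force"],o["opening"])
b,t=pose(.03,.19,0); print(t); go(t,Rt(4))
c=imaging.camera("side"); cv2.imwrite("pics/s2.png",c["pixels"])
E
```

```text
0 [ 0.5907 -0.0057  0.179 ] [ 0.5907 -0.0057  0.233 ]
15 [ 0.5743 -0.0068  0.1966] [ 0.5603 -0.0078  0.2487]
30 [ 0.5538 -0.0083  0.2093] [ 0.5269 -0.0101  0.256 ]
50 [ 0.5228 -0.0104  0.2172] [ 0.4815 -0.0133  0.2519]
[0.50118382 0.33557838 0.28777975] [-0.36488726 -0.08628411 -3.06835284] 0.010919295252858754
[ 0.59074423 -0.00567557  0.328     ]
shift cm [ -1.71  -4.04 -35.24] turn deg [-0.04 13.5   0.09]
```

View pics/s2.png

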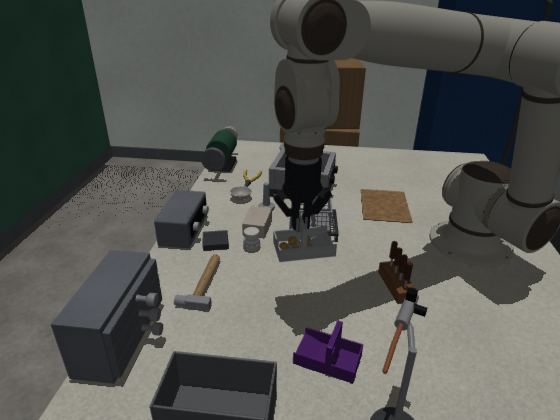

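```bash
python3 - <<'E'
from h import *
go([.625,-.003,.30],Rt(4))
E
```

```text
shift cm [  1.62  -1.24 -36.02] turn deg [-0.04 13.5   0.09]
```

Request:
arm_command(rows=[0,-0.3,-0.7,0,0,0,-1,0.1,-0.6,-2.2,0,0.5,0,-1,0.2,-1,-4.7,0,1.5,0,-1,0.4,-1.24,-8,0,3,0,-1,0.6,-1.24,-11.5,0,4.5,0,-1,0.8,-1.24,-15,0,6,0,-1,1,-1.24,-18.5,0,7.5,0,-1,1.1,-1.24,-22,0,9,0,-1,1.3,-1.24,-25.5,0,10.5,0,-1,1.4,-1.24,-29,0,12,0,-1,1.5,-1.24,-32,0,13,0,-1,1.62,-1.24,-34.3,0,13.5,0,-1])

```text
time: 5.02
ee_pos: [0.6196, 0.0093, 0.2975]
tcp_rot: [-90.0, 0.1, 3.8]
wrist_force: [-0.4, 1.7, -3.5]
opening: 0.0109
```

```bash
python3 - <<'E'
from h import *
P,Rc,o=cur();print(P,o["q"],o["wrist_force"])
go([.64,-.002,.24],Rt(4))
go([.591,-.0057,.24],Rt(4))
E
```

```text
[0.61964305 0.00928029 0.29747964] [ 8.71847523e-01  1.48592240e+01  2.06351425e+01  9.58647587e+01
 -4.02718263e-02  8.70777902e+01] [-0.35809038  1.71916292 -3.49004636]
shift cm [ 1.97  5.75 -1.26] turn deg [ 0.04 -0.21 -0.09]
shift cm [-2.95  5.75 -1.3 ] turn deg [ 0.04 -0.21 -0.09]
```

Request:
arm_command(rows=[0.5,0.5,-0.5,0,0,0,-1,1,1,-1,0,0,0,-1,1.5,2,-1.3,0,-0.2,0,-1,2,3.2,-1.3,0,-0.2,0,-1,2,4.4,-1.3,0,-0.2,0,-1,2,5.3,-1.3,0,-0.2,0,-1,2,5.75,-1.3,0,-0.2,0,-1,2,5.75,-1.3,0,-0.2,0,-1,2,5.75,-1.3,0,-0.2,0,-1])

```text
time: 5.77
ee_pos: [0.6403, 0.0022, 0.2409]
tcp_rot: [-90.0, 0.0, 4.2]
wrist_force: [-0.9, 0.4, -3.6]
opening: 0.011
```

```bash
python3 - <<'E'
from h import *
c=imaging.camera("side"); cv2.imwrite("pics/s3.png",cv2.resize(c["pixels"][120:300,200:440],(800,600)))
c=imaging.camera("top"); P=cloud(c); p=sel(P,.40,.56,-.1,.1,.165,.2); 
cv2.imwrite("pics/t3.png",c["pixels"])
print(cur()[0])
E
```

```text
[0.6405873  0.00195108 0.2417247 ]
```

View pics/s3.png

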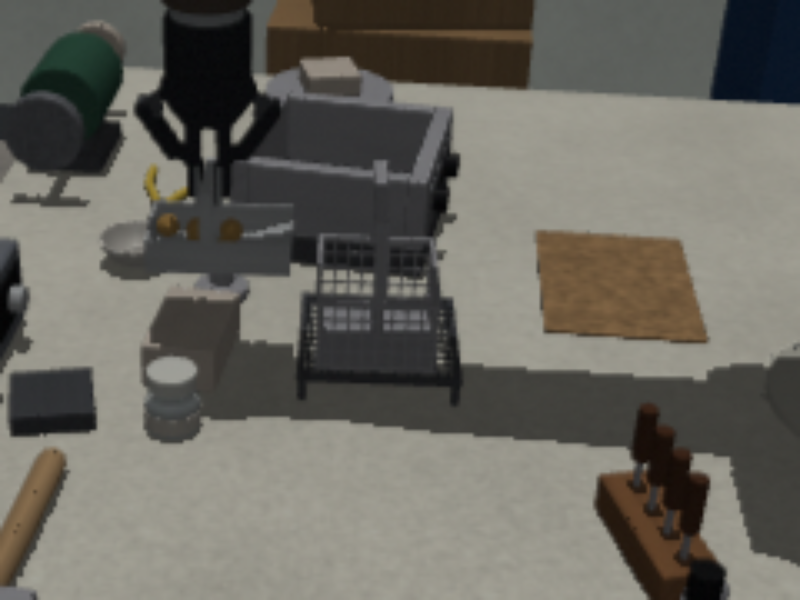

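The tray (lip at about (290,215) in the crop) is level, just beyond the basket and above its rim. All beads are in it.

```bash
python3 - <<'E'
from h import *
B=np.array([.486,-.013,.03])
def pose(lx,lz,th,yaw=4):
    Rz=R.from_euler('z',yaw,degrees=True).as_matrix()
    T=Rz@R.from_euler('y',-th,degrees=True).as_matrix()
    return B+Rz@np.array([lx,0,lz])+T@np.array([.075,0,.108])
P,Rc,o=cur()
go(pose(.033,.10,0),Rt(4),P,Rc)
P0=pose(.033,.10,0)
for th in list(range(5,61,5)): print(th,end=' '); go(pose(.033,.10,th),Rt(4,th),P0,Rt(4))
E
```

```text
shift cm [-4.73  0.37 -0.39] turn deg [0.   0.22 0.07]
5 shift cm [-0.97 -0.61 -0.  ] turn deg [ 0. -0. -5.]
10 shift cm [-1.99 -1.14 -0.  ] turn deg [  0.  -0. -10.]
15 shift cm [-3.05 -1.57  0.  ] turn deg [ -0.  -0. -15.]
20 shift cm [-4.15 -1.91  0.  ] turn deg [ -0.  -0. -20.]
25 shift cm [-5.27 -2.16  0.  ] turn deg [  0.  -0. -25.]
30 shift cm [-6.4 -2.3  0. ] turn deg [ -0.  -0. -30.]
35 shift cm [-7.55 -2.35  0.  ] turn deg [  0.  -0. -35.]
40 shift cm [-8.7  -2.29  0.  ] turn deg [ -0.  -0. -40.]
45 shift cm [-9.83 -2.14  0.  ] turn deg [ -0.  -0. -45.]
50 shift cm [-10.95  -1.89   0.  ] turn deg [ -0.  -0. -50.]
55 shift cm [-12.05  -1.54   0.  ] turn deg [ -0.  -0. -55.]
60 shift cm [-13.1  -1.1   0. ] turn deg [  0.  -0. -60.]
```

Request:
arm_command(rows=[-0.5,0.1,-0.2,0,0,0,-1,-1.2,0.3,-0.39,0,0.2,0,-1,-2.1,0.37,-0.39,0,0.2,0,-1,-3,0.37,-0.39,0,0.2,0,-1,-3.8,0.37,-0.39,0,0.2,0,-1,-4.4,0.37,-0.39,0,0.2,0,-1,-4.73,0.37,-0.39,0,0.2,0,-1,-4.73,0.37,-0.39,0,0.2,0,-1,-4.73,0.37,-0.39,0,0.2,0,-1])

```text
time: 6.62
ee_pos: [0.5937, -0.0057, 0.2375]
tcp_rot: [-90.0, -0.0, 4.0]
wrist_force: [-0.3, 0.6, -3.5]
opening: 0.0109
```

Request:
arm_command(rows=[-0.39,-0.24,0,0,0,-2,-1,-0.97,-0.61,0,0,0,-5,-1,-1.5,-0.88,0,0,0,-7.5,-1,-1.99,-1.14,0,0,0,-10,-1,-2.5,-1.35,0,0,0,-12.5,-1,-3.05,-1.57,0,0,0,-15,-1,-3.6,-1.74,0,0,0,-17.5,-1,-4.15,-1.91,0,0,0,-20,-1,-4.6,-2.0,0,0,0,-22,-1,-4.82,-2.06,0,0,0,-23,-1,-4.82,-2.06,0,0,0,-23,-1,-4.82,-2.06,0,0,0,-23,-1])

```text
time: 7.62
ee_pos: [0.5455, -0.009, 0.258]
tcp_rot: [-90.0, -23.0, 4.0]
wrist_force: [1.3, -0.2, -3.6]
opening: 0.0108
```

```bash
python3 - <<'E'
from h import *
B=np.array([.486,-.013,.03])
P,Rc,o=cur(); print(P,o["q"],o["wrist_force"])
T=Rc*R.from_euler('x',90,degrees=True)
lip=P+T.apply([-.075,0,-.108]); print("lip in basket",R.from_euler('z',-4,degrees=True).apply(lip-B).round(4),T.as_euler('xyz',degrees=True))
c=imaging.camera("side"); cv2.imwrite("pics/s4.png",cv2.resize(c["pixels"][120:300,200:440],(800,600)))
E
```

```text
[ 0.54553181 -0.00903755  0.25795986] [ -1.83365495 -15.5489188  -17.1330509   65.54746047   2.27271505
  84.6244842 ] [ 1.27694539 -0.20846794 -3.60218422]
lip in basket [ 0.0328 -0.0002  0.0993] [-1.76488648e-03 -2.29750304e+01  4.00194915e+00]
```

View pics/s4.png

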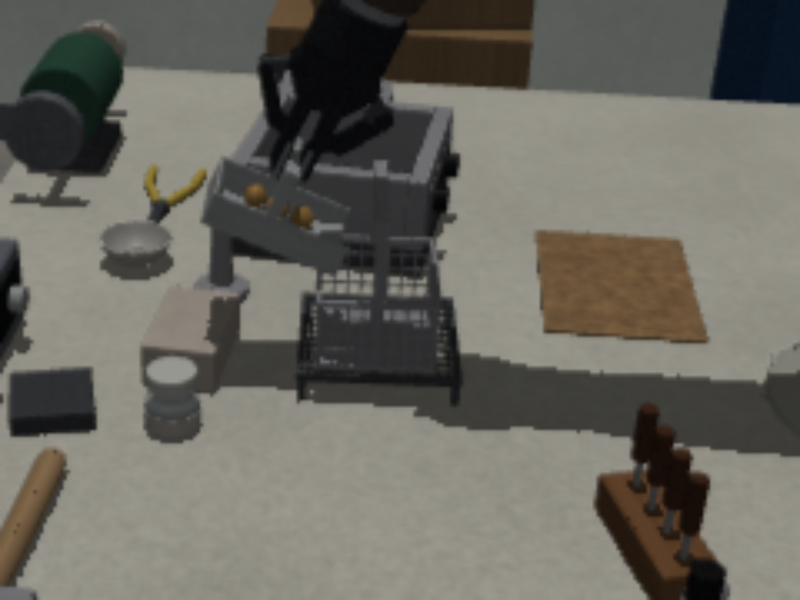

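The tray is tipped 23° with its lip over the basket at crop (345,225). The beads are sliding towards the lip and none is out yet.

```bash
python3 - <<'E'
from h import *
B=np.array([.486,-.013,.03])
def pose(lx,lz,th,yaw=4):
    Rz=R.from_euler('z',yaw,degrees=True).as_matrix()
    T=Rz@R.from_euler('y',-th,degrees=True).as_matrix()
    return B+Rz@np.array([lx,0,lz])+T@np.array([.075,0,.108])
P0=pose(.033,.10,23)
for th in list(range(25,56,3)): print(th,end=' '); go(pose(.033,.10,th),Rt(4,th),P0,Rt(4,23))
E
```

```text
25 shift cm [-0.38 -0.26  0.  ] turn deg [ 0.  0. -2.]
28 shift cm [-0.97 -0.61  0.  ] turn deg [ 0.  0. -5.]
31 shift cm [-1.58 -0.94  0.  ] turn deg [ 0.  0. -8.]
34 shift cm [-2.2  -1.23  0.  ] turn deg [  0.   0. -11.]
37 shift cm [-2.84 -1.49  0.  ] turn deg [  0.   0. -14.]
40 shift cm [-3.49 -1.72  0.  ] turn deg [  0.   0. -17.]
43 shift cm [-4.15 -1.91  0.  ] turn deg [  0.   0. -20.]
46 shift cm [-4.82 -2.07  0.  ] turn deg [  0.   0. -23.]
49 shift cm [-5.49 -2.19  0.  ] turn deg [  0.   0. -26.]
52 shift cm [-6.18 -2.28  0.  ] turn deg [  0.   0. -29.]
55 shift cm [-6.86 -2.33  0.  ] turn deg [  0.  -0. -32.]
```

Request:
arm_command(rows=[-0.19,-0.13,0,0,0,-1,-1,-0.38,-0.26,0,0,0,-2,-1,-0.58,-0.38,0,0,0,-3,-1,-0.77,-0.5,0,0,0,-4,-1,-0.97,-0.61,0,0,0,-5,-1,-1.17,-0.72,0,0,0,-6,-1,-1.37,-0.83,0,0,0,-7,-1,-1.58,-0.94,0,0,0,-8,-1,-1.79,-1.04,0,0,0,-9,-1,-2,-1.14,0,0,0,-10,-1,-2.2,-1.23,0,0,0,-11,-1,-2.2,-1.23,0,0,0,-11,-1])

```text
time: 8.67
ee_pos: [0.5199, -0.0108, 0.2604]
tcp_rot: [-90.0, -34.1, 4.0]
wrist_force: [-0.3, 0.6, -2.4]
opening: 0.0113
```

```bash
python3 - <<'E'
from h import *
P,Rc,o=cur(); print(P,o["tcp_rot"],o["wrist_force"])
c=imaging.camera("side"); cv2.imwrite("pics/s5.png",cv2.resize(c["pixels"][120:300,200:440],(800,600)))
E
```

```text
[ 0.51988183 -0.010829    0.26037916] [-90.00214666 -34.08421566   3.99708717] [-0.27582715  0.58122994 -2.35332277]
```

View pics/s5.png

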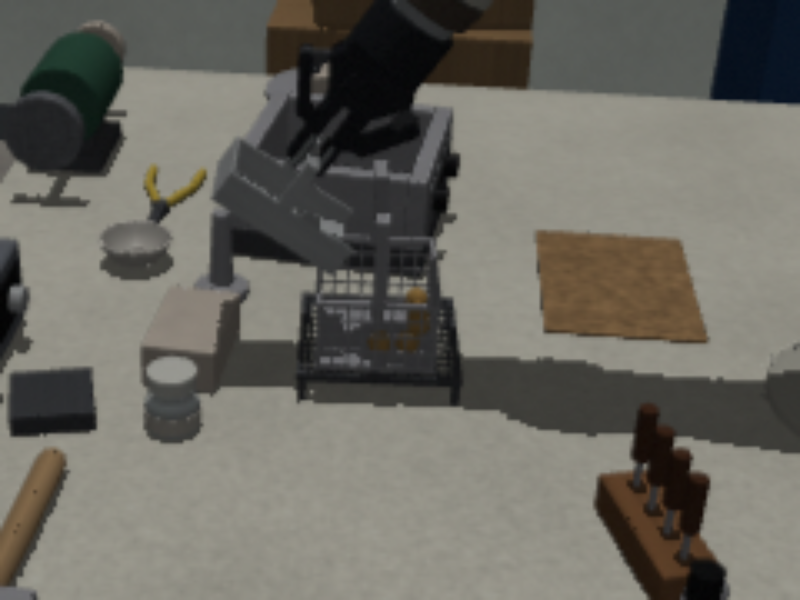

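About four beads are visible in the basket at crop (380–420, 295–345). The weight dropped by about 1.2 N, which matches five beads. I tip further to make sure.

Request:
arm_command(rows=[-0.3,-0.13,0,0,0,-1.5,-1,-0.64,-0.26,0,0,0,-3,-1,-0.97,-0.4,0,0,0,-4.5,-1,-1.3,-0.5,0,0,0,-6,-1,-1.7,-0.65,0,0,0,-8,-1,-2.2,-0.75,0,0,0,-10,-1,-2.7,-0.85,0,0,0,-12,-1,-3.2,-0.95,0,0,0,-14,-1,-3.4,-1,0,0,0,-15,-1,-3.4,-1,0,0,0,-15,-1,-3.4,-1,0,0,0,-15,-1,-3.4,-1,0,0,0,-15,-1])

```text
time: 9.72
ee_pos: [0.4871, -0.0131, 0.2504]
tcp_rot: [-90.0, -49.0, 4.0]
wrist_force: [0.2, -0.6, -2.1]
opening: 0.011
```

```bash
python3 - <<'E'
from h import *
B=np.array([.486,-.013,.03])
P,Rc,o=cur(); print(P,o["tcp_rot"],o["wrist_force"],o["q"])
T=Rc*R.from_euler('x',90,degrees=True)
lip=P+T.apply([-.075,0,-.108]); print("lip in basket",R.from_euler('z',-4,degrees=True).apply(lip-B).round(4))
c=imaging.camera("side"); a=cv2.resize(c["pixels"][140:260,250:410],(400,300),interpolation=cv2.INTER_CUBIC)
c=imaging.camera("top"); b=cv2.resize(c["pixels"][185:305,235:395],(400,300),interpolation=cv2.INTER_CUBIC)
cv2.imwrite("pics/s6.png",np.hstack([a,b]))
go([.64,-.002,.26],Rt(4))
E
```

```text
[ 0.48711737 -0.0131434   0.25036672] [-90.00912785 -48.99198602   4.00995269] [ 0.21719902 -0.60326416 -2.11000698] [ -4.25015883 -45.46224043 -46.09913226  40.66630892   6.2148042
  84.55865629]
lip in basket [ 0.0334 -0.0002  0.0929]
shift cm [10.8  10.92  0.04] turn deg [-0.000e+00  1.000e-02  4.898e+01]
```

View pics/s6.png

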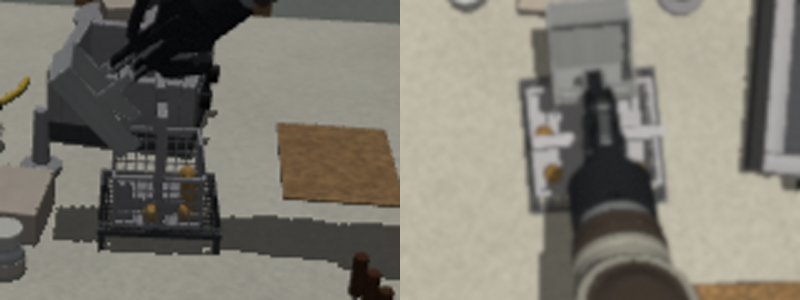

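```bash
python3 - <<'E'
from h import *
B=np.array([.486,-.013,.03])
def pose(lx,lz,th,yaw=4):
    Rz=R.from_euler('z',yaw,degrees=True).as_matrix()
    T=Rz@R.from_euler('y',-th,degrees=True).as_matrix()
    return B+Rz@np.array([lx,0,lz])+T@np.array([.075,0,.108])
P,Rc,o=cur()
for th,lx in zip((47,42,37,32,27,22,17,12,7,3,0,0),(.034,.034,.036,.038,.04,.042,.044,.046,.048,.05,.054,.06)): print(th,end=' '); go(pose(lx,.10,th),Rt(4,th),P,Rc)
E
```

```text
47 shift cm [ 0.95 -0.17  0.02] turn deg [-0.    0.01  1.98]
42 shift cm [1.84 0.56 0.02] turn deg [-0.    0.01  6.98]
37 shift cm [2.8  1.51 0.02] turn deg [-0.000e+00  1.000e-02  1.198e+01]
32 shift cm [3.68 2.53 0.02] turn deg [-0.000e+00  1.000e-02  1.698e+01]
27 shift cm [4.48 3.61 0.02] turn deg [-0.000e+00  1.000e-02  2.198e+01]
22 shift cm [5.19 4.75 0.02] turn deg [-0.000e+00  1.000e-02  2.698e+01]
17 shift cm [5.82 5.93 0.02] turn deg [-0.000e+00  1.000e-02  3.198e+01]
12 shift cm [6.36 7.16 0.02] turn deg [-0.000e+00  1.000e-02  3.698e+01]
7 shift cm [6.8  8.41 0.02] turn deg [-0.000e+00  1.000e-02  4.198e+01]
3 shift cm [7.11 9.46 0.02] turn deg [-0.000e+00  1.000e-02  4.598e+01]
0 shift cm [ 7.47 10.45  0.02] turn deg [-0.000e+00  1.000e-02  4.898e+01]
0 shift cm [ 7.86 10.9   0.02] turn deg [-0.000e+00  1.000e-02  4.898e+01]
```

Request:
arm_command(rows=[0.8,-0.17,0,0,0,1.98,-1,1.84,0.56,0,0,0,6.98,-1,2.8,1.51,0,0,0,11.98,-1,3.68,2.53,0,0,0,16.98,-1,4.48,3.61,0,0,0,21.98,-1,5.19,4.75,0,0,0,26.98,-1,5.82,5.93,0,0,0,31.98,-1,6.36,7.16,0,0,0,36.98,-1,6.8,8.41,0,0,0,41.98,-1,7.11,9.46,0,0,0,45.98,-1,7.47,10.45,0,0,0,48.98,-1,7.86,10.9,0,0,0,48.98,-1])

```text
time: 10.82
ee_pos: [0.6224, -0.0036, 0.2343]
tcp_rot: [-90.0, 0.3, 4.0]
wrist_force: [1.1, -0.7, -2.8]
opening: 0.011
```

```bash
python3 - <<'E'
from h import *
P,Rc,o=cur(); print(P,o["tcp_rot"])
go([.65,0,.28],Rt(4)); go([.60,.2,.30],Rt(10))
go([.505,.3355,.29],Rt(17.5))
E
```

```text
[ 0.62241956 -0.00357574  0.23434432] [-89.9829719    0.33642276   4.02017287]
shift cm [ 2.75 -4.58  0.16] turn deg [-0.02  0.02 -0.34]
shift cm [-0.85 -6.55 20.47] turn deg [-0.03 -5.98 -0.34]
shift cm [-9.37 -5.5  34.65] turn deg [ -0.06 -13.48  -0.33]
```

Request:
arm_command(rows=[1.5,0,0,0,0,-0.3,-1,2.75,-1,0.1,0,0,-0.3,-1,2.75,-3,0.5,0,0,-0.3,-1,2.5,-5,2,0,0,-0.3,-1,1.5,-5.5,5,0,-2,-0.3,-1,0.5,-5.5,9,0,-4,-0.3,-1,-1.5,-5.5,13,0,-6,-0.3,-1,-3,-5.5,17,0,-8,-0.3,-1,-4.5,-5.5,21,0,-10,-0.3,-1,-6,-5.5,25,0,-12,-0.3,-1,-7.5,-5.5,29,0,-13.5,-0.3,-1,-9,-5.5,32.5,0,-13.5,-0.3,-1])

```text
time: 11.82
ee_pos: [0.5087, 0.3127, 0.2932]
tcp_rot: [-90.0, -0.5, 17.6]
wrist_force: [1.1, 0.4, -2.2]
opening: 0.0109
```

```bash
python3 - <<'E'
from h import *
P,Rc,o=cur(); print(P,o["tcp_rot"])
go([.503,.335,.128],Rt(17.5))
E
```

```text
[0.5087048  0.31274362 0.29315342] [-89.98826967  -0.49076533  17.59444934]
shift cm [-1.000e-02  1.652e+01  2.290e+00] turn deg [-0.01  0.09  0.49]
```

Request:
arm_command(rows=[0,1,1.2,0,0,0.4,-1,0,3.5,2,0,0,0.4,-1,0,6.5,2.3,0,0,0.4,-1,0,9.5,2.3,0,0,0.4,-1,0,12.5,2.3,0,0,0.4,-1,0,14.5,2.3,0,0,0.4,-1,0,15.5,2.3,0,0,0.4,-1,0,16,2.3,0,0,0.4,-1,0,16.3,2.3,0,0,0.4,-1,0,16.5,2.3,0,0,0.4,-1,0,16.6,2.3,0,0,0.4,-1,0,16.6,2.3,0,0,0.4,-1])

```text
time: 12.82
ee_pos: [0.5039, 0.3332, 0.1276]
tcp_rot: [-90.0, -0.0, 17.5]
wrist_force: [-0.7, -0.5, -2.0]
opening: 0.0111
```

Request:
arm_command(rows=[0,0.05,0,0,0,0,-1,0,0.1,0,0,0,0,-1,0,0.15,0,0,0,0,-1,0,0.15,0,0,0,0,-1])

```text
time: 13.15
ee_pos: [0.5037, 0.3331, 0.1265]
tcp_rot: [-90.0, -0.0, 17.5]
wrist_force: [-1.2, -1.7, 5.5]
opening: 0.0109
```

Contact at the bench (+5.5 N). Next I release and retreat.

Request:
arm_command(rows=[0,0,0,0,0,0,1,0,0,0,0,0,0,1,0,0,0,0,0,0,1,0,0,0,0,0,0,1,0,0,0,0,0,0,1,0,-1,0,0,0,0,1,0,-3,0,0,0,0,1,0,-6,0,0,0,0,1,0,-9,0,0,0,0,1,0,-12,0,0,0,0,1,0,-15,0,0,0,0,1,0,-15,0,0,0,0,1])

```text
time: 14.15
ee_pos: [0.5044, 0.3336, 0.2826]
tcp_rot: [-89.9, -0.4, 17.5]
wrist_force: [0.4, 1.0, 0.5]
opening: 0.0849
```

```bash
python3 - <<'E'
from h import *
P,Rc,o=cur(); print(P,o["opening"])
c=imaging.camera("side"); a=cv2.resize(c["pixels"][130:340,240:380],(400,600),interpolation=cv2.INTER_CUBIC)
PP=cloud(c);p=sel(PP,.42,.56,.26,.42,.055,.11);print(rect(p))
c=imaging.camera("top"); b=cv2.resize(c["pixels"][185:305,270:350],(400,600),interpolation=cv2.INTER_CUBIC)
PP=cloud(c);p=sel(PP,.40,.58,-.1,.1,.165,.2); print("baskbar",rect(p),np.median(p[:,2]),p[:,:2].mean(0))
p=sel(PP,.40,.6,-.1,.1,.085,.115); print("bask rim",rect(p))
p=sel(PP,.42,.56,.26,.42,.055,.11); print(rect(p),p[:,2].max())
cv2.imwrite("pics/s7.png",np.hstack([a,b]))
go([.486,-.013,.28],Rt(4))
E
```

```text
[0.50441941 0.33363532 0.28260919] 0.08489866555668453
(array([505.1, 333.5]), array([12.6, 81.2]), 18.1, 174)
baskbar (array([484.9, -13.4]), array([ 11.9, 129.6]), 3.9, 265) 0.18049069574832055 [ 0.48494002 -0.01357701]
bask rim (array([484.9, -13.7]), array([112.1, 132.2]), 3.9, 345)
(array([503.6, 331. ]), array([12.3, 76.8]), 17.6, 138) 0.08351030537057147
shift cm [-12.13  -0.32 -32.49] turn deg [-0.02 13.5   0.09]
```

View pics/s7.png

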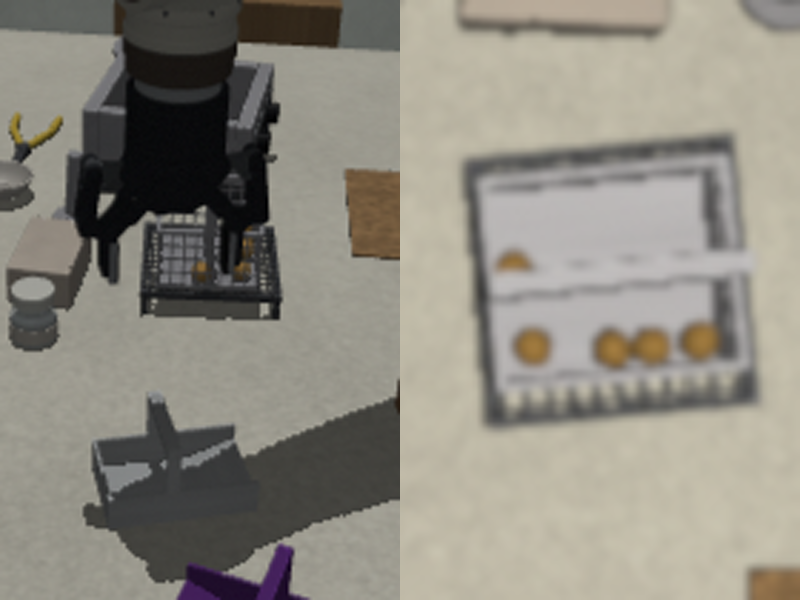

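The five beads show in the basket at crop (512,262), (532,345), (612,347), (652,345) and (700,341). The tray stands empty and upright at (175,470). Next I go to the basket bar.

Request:
arm_command(rows=[-1,-1,-3,0,1,0,1,-2.3,-1.5,-6.3,0,3,0,1,-3.6,-1.5,-9.6,0,5,0,1,-4.8,-1.5,-13,0,7,0,1,-6,-1.5,-16.5,0,9,0,1,-7.3,-1.5,-20,0,11,0,1,-8.6,-1.5,-23.5,0,12.5,0,1,-10,-1.5,-27,0,13.5,0,1,-11.3,-1.5,-30.5,0,13.5,0,1,-12.13,-0.8,-32.49,0,13.5,0,1,-12.13,-0.32,-32.49,0,13.5,0,1,-12.13,-0.32,-32.49,0,13.5,0,1])

```text
time: 15.25
ee_pos: [0.485, -0.0142, 0.2768]
tcp_rot: [-90.0, 0.2, 3.9]
wrist_force: [-0.5, 0.5, -0.5]
opening: 0.0852
```

```bash
python3 - <<'E'
from h import *
P,Rc,o=cur(); print(P,o["tcp_rot"])
go([.486,-.0135,.228],Rt(4))
E
```

```text
[ 0.4849941  -0.01423956  0.2768352 ] [-90.03699221   0.22664076   3.85394859]
shift cm [0.12 4.88 0.07] turn deg [ 0.04 -0.15 -0.23]
```

Request:
arm_command(rows=[0.1,1.5,0,0,-0.1,-0.1,1,0.1,3,0,0,-0.1,-0.1,1,0.1,4.3,0,0,-0.1,-0.1,1,0.1,5,0,0,-0.1,-0.1,1,0.1,5,0,0,-0.1,-0.1,1,0.1,5,0,0,-0.1,-0.1,-1,0.1,5,0,0,-0.1,-0.1,-1,0.1,5,0,0,-0.1,-0.1,-1,0.1,5,0,0,-0.1,-0.1,-1,0.1,5,0,0,-0.1,-0.1,-1,0.1,5,0,0,-0.1,-0.1,-1,0.1,5,0,0,-0.1,-0.1,-1], force=80)

```text
time: 16.25
ee_pos: [0.4865, -0.0133, 0.229]
tcp_rot: [-90.1, -0.0, 4.1]
wrist_force: [-3.1, -1.4, 4.3]
opening: 0.0102
```

Request:
arm_command(rows=[0,0,0,0,0,0,-1,0,-0.3,0,0,0,0,-1,0,-1,0,0,0,0,-1,0,-2,0,0,0,0,-1,0,-3.5,0,0,0,0,-1,0,-5.5,0,0,0,0,-1,0,-7.5,0,0,0,0,-1,0,-9.5,0,0,0,0,-1,0,-11.5,0,0,0,0,-1,0,-13,0,0,0,0,-1,0,-14,0,0,0,0,-1,0,-14.5,0,0,0,0,-1])

```text
time: 17.25
ee_pos: [0.4867, -0.0131, 0.3759]
tcp_rot: [-90.1, -0.2, 4.1]
wrist_force: [0.0, -0.5, -4.3]
opening: 0.0106
```

```bash
python3 - <<'E'
from h import *
P,Rc,o=cur(); print(P,o["tcp_rot"],o["wrist_force"],o["torque"],o["opening"])
c=imaging.camera("side"); a=cv2.resize(c["pixels"][80:290,220:430],(600,600),interpolation=cv2.INTER_CUBIC)
cv2.imwrite("pics/s8.png",a)
go([.5365,-.302,.379],Rt(-6.8))
E
```

```text
[ 0.4867249  -0.01305376  0.37589703] [-90.07034154  -0.1694918    4.10294639] [ 0.00682195 -0.4905128  -4.31774066] [ 0.03593059 -0.07229705  0.02318026] 0.010563939969491813
shift cm [  2.9   -0.26 -29.18] turn deg [ 0.06 10.9   0.18]
```

View pics/s8.png

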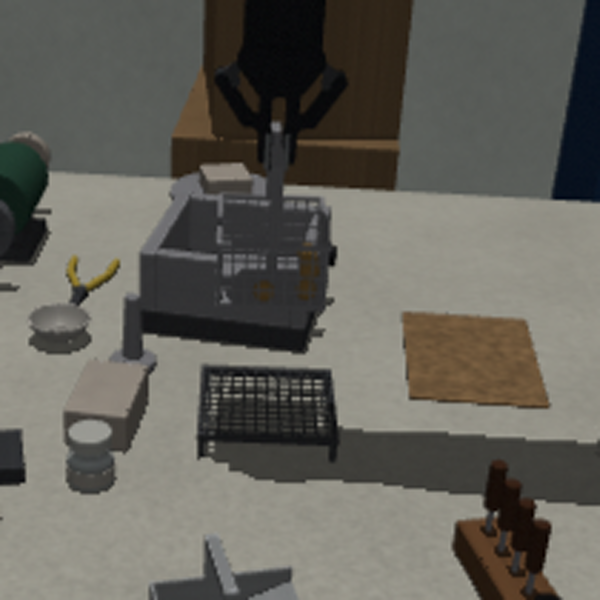

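The basket hangs level from the gripper with the beads in it (crop (265–310, 250–295)). The 4.3 N load matches basket plus beads. I carry it over the cleaner.

Request:
arm_command(rows=[0,0,-0.4,0,0,0,-1,0.1,0,-1.3,0,0.5,0,-1,0.2,0,-2.8,0,1,0,-1,0.4,0,-4.8,0,1.8,0,-1,0.7,0,-7.2,0,2.7,0,-1,0.9,0,-9.6,0,3.6,0,-1,1.2,0,-12,0,4.5,0,-1,1.4,0,-14.4,0,5.4,0,-1,1.7,0,-16.8,0,6.3,0,-1,1.9,0,-19.2,0,7.2,0,-1,2.2,0,-21.6,0,8.1,0,-1,2.4,0,-23.8,0,9,0,-1])

```text
time: 18.3
ee_pos: [0.5273, -0.251, 0.3727]
tcp_rot: [-90.0, 0.1, -5.0]
wrist_force: [0.6, 0.7, -4.4]
opening: 0.0102
```

```bash
python3 - <<'E'
from h import *
print(cur()[0])
go([.5365,-.302,.349],Rt(-6.8))
E
```

```text
[ 0.52726875 -0.25096596  0.37267293]
shift cm [ 1.37  2.37 -5.  ] turn deg [ 0.04  1.8  -0.05]
```

Request:
arm_command(rows=[0.3,0,-1.2,0,0.5,0,-1,0.6,0,-2.4,0,1,0,-1,0.9,0.2,-3.4,0,1.5,0,-1,1.1,0.6,-4.2,0,1.8,0,-1,1.3,1.1,-4.7,0,1.8,0,-1,1.37,1.6,-5,0,1.8,0,-1,1.37,2,-5,0,1.8,0,-1,1.37,2.3,-5,0,1.8,0,-1,1.37,2.37,-5,0,1.8,0,-1,1.37,2.37,-5,0,1.8,0,-1,1.37,2.37,-5,0,1.8,0,-1,1.37,2.37,-5,0,1.8,0,-1])

```text
time: 19.3
ee_pos: [0.5369, -0.2995, 0.3507]
tcp_rot: [-90.1, -0.1, -6.7]
wrist_force: [-0.2, 0.8, -3.6]
opening: 0.0103
```

```bash
python3 - <<'E'
from h import *
P,Rc,o=cur(); print(P,o["tcp_rot"],o["wrist_force"],o["opening"],abs(o["qd"]).max())
c=imaging.camera("side"); a=cv2.resize(c["pixels"][80:230,220:370],(400,400),interpolation=cv2.INTER_CUBIC)
PP=cloud(c);p=sel(PP,.42,.56,.26,.42,.055,.11);print("traybar",rect(p),p[:,2].max())
p=sel(PP,.44,.63,-.4,-.2,.14,.235); print("basket side",rect(p),p[:,2].min(),p[:,2].max())
c=imaging.camera("top"); b=cv2.resize(c["pixels"][150:280,360:490],(400,400),interpolation=cv2.INTER_CUBIC)
PP=cloud(c); p=sel(PP,.44,.63,-.4,-.2,.20,.235); print("rim",rect(p),np.median(p[:,2]))
p=sel(PP,.40,.7,-.5,-.15,.095,.125); print("cleaner",rect(p))
cv2.imwrite("pics/s9.png",np.hstack([a,b]))
E
```

```text
[ 0.53691084 -0.29946765  0.35073758] [-9.00660996e+01 -7.34879478e-02 -6.67538333e+00] [-0.19844869  0.78448682 -3.6041896 ] 0.010338842151720236 0.22177432402084785
traybar (array([505.2, 334.2]), array([13. , 80.8]), 18.6, 176) 0.08263653138853544
basket side (array([ 537.5, -300.7]), array([145.4, 112.2]), 82.8, 841) 0.15262592329545355 0.23496162242809737
rim (array([ 535.6, -299.5]), array([133.4, 112.4]), 83.2, 354) 0.22093844966738674
cleaner (array([ 535.6, -301.8]), array([211.5, 210.5]), 82.9, 1852)
```

View pics/s9.png

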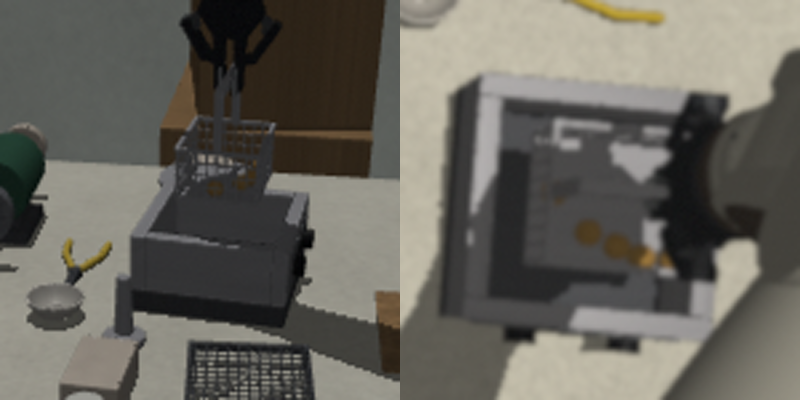

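The basket is centred within about 3 mm, with its underside about 41 mm above the rim and the beads inside. I let it settle and hand in.

Request:
arm_command(rows=[0,0,0,0,0,0,-1,0,0,0,0,0,0,-1,0,0,0,0,0,0,-1,0,0,0,0,0,0,-1,0,0,0,0,0,0,-1,0,0,0,0,0,0,-1])

```text
time: 19.9
ee_pos: [0.5369, -0.2998, 0.3502]
tcp_rot: [-90.1, -0.0, -6.7]
wrist_force: [-0.0, 0.8, -4.3]
opening: 0.0105
```

```bash
python3 - <<'E'
from h import *
P,Rc,o=cur(); print(P,o["tcp_rot"],o["wrist_force"],abs(o["qd"]).max())
bot.job_done()
E
```

```text
[ 0.53690188 -0.29975809  0.35024396] [-9.00516005e+01 -3.71839744e-02 -6.69908643e+00] [-0.01844319  0.77376403 -4.29524967] 0.06510744735081252
the job is handed in; nothing more can be done
```

I poured all five beads from the grey tray into the basket and set the tray back upright on the bench. The basket is now held over the cleaner, and I handed the job in at about 20 s.

- **Basket:** it is level and still, with its centre about 2–3 mm from the middle of the opening and its underside about 41 mm above the rim.
- **Beads:** after the pour I saw all five in the basket, and the tray's weight had dropped by about 1.2 N, which is five beads. The last picture shows about four, because the gripper hides part of the basket. The final 4.3 N load was unchanged from the lift, so I take it that none was lost.
- **Tray:** it stands empty and let go, within about 4 mm of where it started.
- **Other things:** I did not touch the purple tray or the bystanders. I did not measure the bystanders' positions again at the end.

No check failed or disagreed.

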